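Tug the sample case's lid, free its catch if it holds, and hold the lid open

ROBOT

A 6-joint arm with a two-finger parallel gripper is mounted at the origin on a cart in front of the work surface, level with it; the furniture and walls round the work are solid. World frame = base frame: x ahead of the robot, y to its left, z up, the work surface at z = 0. Lengths are in m, angles in rad, forces in N, time in s.
With the tool pointing down it reaches from about 0.3 to 0.775 m from the base axis. Payload 14.6 kg.
Tool frame: the origin (TCP) lies midway between the tips of the shut fingers; the grasp point (between the pads) lies 19 mm behind it (ctrl.pinch_z is the distance from the TCP to the grasp point, in m); z points along the fingers, y is the line along which they close (so a half turn about z gives the same grasp; the last joint's range is limited). The gripper opens to 94 mm and grips with 3 to 60 N. Pads are 16 mm wide; open, the fingers measure 119 mm over their backs; the gripper's body (75 mm by 177 mm) begins 78 mm behind the grasp point.
Start: joints at [-1.246, 0.3, 1.521, -0, 1.321, -0.067], TCP at [0.21, -0.508, 0.205] pointing down, gripper open.
Joint ranges: [-3.03, 3.03], [-0.79, 2.21], [0.23, 2.52], [-1.04, 4.18], [0, 3.07], [-2.55, 2.55]. Speed limits (rad/s): [2.22, 2.22, 2.57, 3.14, 3.14, 3.14].

INTERFACE

Orientations are given as [roll, pitch, yaw] about the fixed x, y, z axes, in that order (R = Rz(yaw) Ry(pitch) Rx(roll)).
In Python, from station import ctrl gives the robot as it stands.
- The arm moves only by the tool jog_arm, never from a script. Its argument "motion" is a list of rows, each a list of 7 numbers: the shift along the tool's x, y, z in m, then the turn, a rotation vector about the tool's x, y, z in rad, then the opening, from -1 (shut) to 1 (fully open). In form: [[tx, ty, tz, rx, ry, rz, gripper], ...]. A call has 1 to 5 rows; each row shifts and turns the commanded pose from where the row before left it, along the tool's axes as they then stand; what a row does not reach is not made up. A row lasts 1/10 s, in which the tool goes at most 50 mm and 8.59 degrees, less where a joint would pass 70% of its speed; a pose out of reach is approached as far as the arm can. A call is refused whole if a number of a shift passes 0.05 or a number of a turn 0.15, either way. A call with a gripper value outside its range is refused whole. The fingers move at their own pace and stop on an object; "squeeze" is the grip in N (left out, the last holds). Time passes only in rows, so rows that do not move let the fingers close. It gives the time, the measured TCP pose, the force, the opening and the grip force at its end, in the units of the state.
- ctrl.get_obs(): the state, without advancing time (a new reading comes with each control period).
- ctrl.camera(name): name is "scene" or "top" or "wrist"; returns the picture (480x640x3 uint8, red, green, blue); there is no depth.
- ctrl.camera_model(name): a dict with "intrinsics" (3x3 intrinsics, pixels), "k1" (the pictures are not rectified: a ray, as slopes to the right and down, at radius r is drawn at 1 + k1 r^2 times it, then the intrinsics apply), "rvec" (rotation vector, rad) and "tvec" (3), from world to camera coordinates, as OpenCV has them. Camera axes: x right, y down, z forward; pixel columns grow to the right and rows downward; lengths in m; the calibration is good to about 2 mm. A picture is of the moment at which its call begins: read the wrist's pose just before it. camera_model takes no time and is no camera call; for the wrist camera it gives the pose at the moment of the call.
- ctrl.hand_in(): hands the job in; it is judged then, once.
The state is a dict: "time_s": time; "qpos": joint angles; "joint_vel": joint speeds; "tau": joint torques, N m; "ee_pos": TCP position; "eef_rot": TCP orientation; "force": force on the tool from outside, world axes, zero at the start; "moment": the same for the moment, N m; "grip_width": finger opening in m; "grip_force": force on a finger pad.
Only numpy, scipy, OpenCV 4.12 (cv2) and the standard library are available. Lean on these libraries where they do the work, as an engineer would, in place of code of your own. Each camera call takes 0.05 s, during which the arm holds its last target. There are 200 camera calls.

TASK

Get the white sample case open for a colleague who will take a pot out of it. First, before touching the red catch, take the lid by its blue tab and tug gently upward to feel whether the hidden catch is holding it; if it is held, let the lid down, slide the red catch fully to the left (away from the blue tab), and then lift the lid by the tab until it stands about 55 degrees open. Do not wrench the lid against the catch, do not let the lid drop at any time, leave the things around the case where they stand, and finish with the gripper still holding the lid steady at that angle.

Things in the scene. Friction and masses are not known exactly. Their poses are not given: they have to be found in the camera images.
- case: white sample case fixed to the bench, 170 mm deep (x), 260 wide (y), 80 high (90 with the lid shut). Origin: centre of its underside. x points from the front (tab, catch) to the back (hinge), y to its left, z up. A hidden catch inside the front wall may or may not hold the lid. Small brown pots inside.
- lid (a joint): lid angle, rad: 0 shut, grows as its front edge rises, stop at 1.3. The lid (0.3 to 0.55 kg) falls shut when let go. If the catch holds it, it has 0.035 rad of play (7 mm at the tab), then resists stiffly and springily (9 N at the tab per further 0.01 rad; harm over about 0.075 rad); if not, it lifts freely all the way (1 to 4 N at the tab).
- hinge_mid (a point): middle of the lid's hinge line, at the top of the case's back wall: 85 mm behind the case's centre, 80 mm up. The line runs along the case's y; the tab's grip point moves round it on an arc of 207 mm radius.
- tab_grip (a point): grip point of the blue lifting tab that juts level from the lid's front: 22 mm wide along the case's y, 14 thick, 53 long, clear beside and beneath. The point is mid-thickness, 35 mm out from the lid's edge; lid shut: 122 mm in front of the case's centre, 50 to its right, 87 up. Pinched on its two sides from above, it can turn between the pads while the gripper stays upright.
- catch_grip (a point): red upright post of the catch, 14 x 14 mm; point 13 mm below its top, 97 mm up, 117 in front of the case's centre, clear all round (lid edge 23 mm behind). Slides along the case's y, from 70 mm left of centre to 100 (left end: lid surely free); 2 N friction, stays where put. Starts in the right 2/3 of that travel, where it may or may not hold the lid: only a tug tells.
- amber_bottle: bystander: amber bottle with blue cap, 75 mm across, 178 mm high, right of the case. Origin: centre of its underside.
- tape: bystander: cream roll of tape lying flat, 61 mm across, 19 mm high, right of the case in front. Origin: centre of its underside.
- white_pot: bystander: small white pot with blue cap, 32 mm across, 58 mm high, left of the case in front. Origin: centre of its underside.
- lab_timer: bystander: white bench timer standing on edge, 16 x 66 x 66 mm, left of the case. Origin: centre of its underside.

How it is judged:
By the outcome, as a careful person would: the job done as asked, in the order asked, and still so for the second after the job is handed in, while the arm keeps its last pose, push and grip.
It also fails if it takes over 58 s, if anything falls off the work surface, if the arm or the gripper's body presses on something with over 40 N, if the wrist force passes 120 N, or if a joint passes its speed limit or range.

## Working session

There is one attempt and no reset: what is moved stays moved. The work goes in short steps, Python scripts to look and compute and a tool call to move; the robot and the scene stay as the last step left them, time stands still between calls to the robot, and variables do not carry over. Pictures are saved under pics/ and viewed, at most 10 in all, crops included, and the job is handed in when it is done.

Besides the shell and the picture viewer there is one more tool, called after "Call:" as name([rows], argument=value, ...), one row to a line, values as JSON. jog_arm: Moves the arm, as the interface text tells. Its arguments: {"type":"object","properties":{"motion":{"type":"array"},"squeeze":{"type":"number"}},"required":["motion"]}

```bash
mkdir -p pics; ls
python3 - <<'E'
from station import ctrl
import cv2, numpy as np
o=ctrl.get_obs()
print({k:np.round(v,3).tolist() for k,v in o.items()})
a=[]
for n in("scene","top"):
    p=ctrl.camera(n); cv2.imwrite(f"pics/{n}0.png",p[:,:,::-1]); m=ctrl.camera_model(n)
    print(n,{k:np.round(v,4).tolist() for k,v in m.items()})
E
```

```text
pics
{'time_s': 0.0, 'qpos': [-1.246, 0.3, 1.522, 0.0, 1.321, -0.067], 'joint_vel': [0.0, -0.001, -0.0, 0.0, -0.001, 0.0], 'tau': [0.0, -53.18, -35.274, 0.071, 0.024, -0.0], 'ee_pos': [0.21, -0.508, 0.205], 'eef_rot': [-3.14, -0.0, 0.392], 'force': [-0.1, 0.782, -0.782], 'moment': [0.045, -0.02, 0.003], 'grip_force': 0.0, 'grip_width': 0.094}
scene {'intrinsics': [[434.7972, 0.0, 312.2127], [0.0, 434.7972, 235.0121], [0.0, 0.0, 1.0]], 'k1': -0.0857, 'rvec': [0.7432, -2.4224, 1.3378], 'tvec': [0.512, 0.2422, 0.8094]}
top {'intrinsics': [[440.7998, 0.0, 320.485], [0.0, 440.7998, 242.486], [0.0, 0.0, 1.0]], 'k1': -0.015, 'rvec': [2.1386, -2.1816, 0.1518], 'tvec': [0.0546, 0.5899, 0.9022]}
```

View pics/scene0.png

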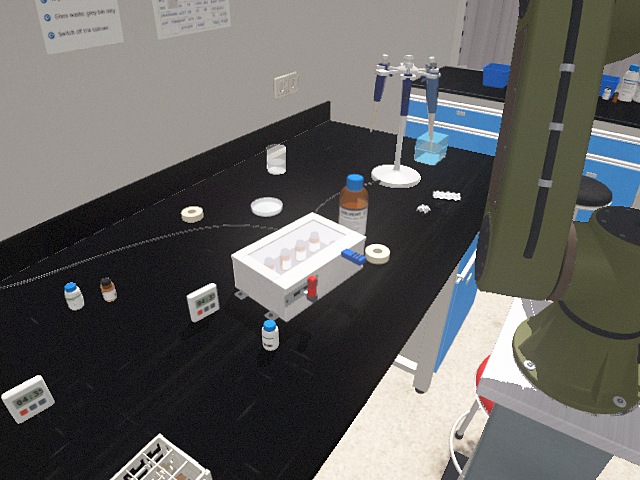

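View pics/top0.png

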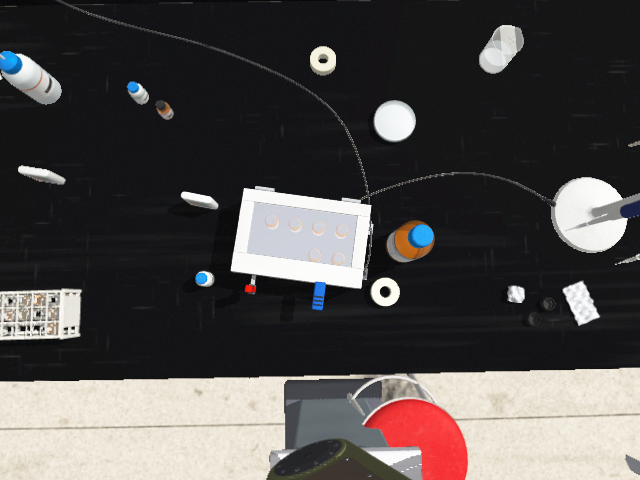

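The top view shows the lid with corners near (245,188), (371,205), (361,287) and (232,272), the blue tab around (319,297), and the red catch at (250,288). The tape is at (385,292), just right of the tab. In the scene view the tab is at (353,257) and the catch at (312,287).

```bash
cat > h.py <<'E'
from station import ctrl
import cv2, numpy as np
from scipy.spatial.transform import Rotation as Ro
def ray(n,uv,m=None):
    m=m or ctrl.camera_model(n); K=np.array(m["intrinsics"]); 
    d=np.array([m["k1"],0,0,0,0.])
    p=cv2.undistortPoints(np.array(uv,float).reshape(-1,1,2),K,d).reshape(-1,2)
    R=cv2.Rodrigues(np.array(m["rvec"],float))[0]; t=np.array(m["tvec"]).ravel()
    return -R.T@t, np.c_[p,np.ones(len(p))]@R
def plane(n,uv,z,m=None):
    c,d=ray(n,uv,m); return c+d*((z-c[2])/d[:,2])[:,None]
def blobs(img,col,roi=None,amin=15):
    h=cv2.cvtColor(img,cv2.COLOR_RGB2HSV)
    if col=="blue": k=cv2.inRange(h,(100,140,60),(125,255,255))
    elif col=="red": k=cv2.inRange(h,(0,150,80),(8,255,255))|cv2.inRange(h,(172,150,80),(180,255,255))
    elif col=="white": k=cv2.inRange(h,(0,0,120),(180,70,255))
    if roi:
        q=np.zeros_like(k); x0,y0,x1,y1=roi; q[y0:y1,x0:x1]=k[y0:y1,x0:x1]; k=q
    c,_=cv2.findContours(k,cv2.RETR_EXTERNAL,cv2.CHAIN_APPROX_NONE)
    return sorted([x for x in c if cv2.contourArea(x)>=amin],key=cv2.contourArea)[::-1]
E
python3 - <<'E'
from h import *
im=cv2.imread("pics/top0.png")[:,:,::-1].copy()
w=blobs(im,"white",(222,180,378,295))[0]
r=cv2.minAreaRect(w); b=cv2.boxPoints(r); print("case",r)
P=plane("top",b,0.09); print(P.round(3)); print([np.linalg.norm(P[i]-P[i-1]).round(3) for i in range(4)], P.mean(0).round(4))
t=blobs(im,"blue",(300,270,340,320))[0]; rt=cv2.minAreaRect(t); print("tab",rt)
print(plane("top",cv2.boxPoints(rt),0.094).round(4))
c=blobs(im,"red",(235,270,270,300))[0]; print("catch",cv2.minAreaRect(c), plane("top",[cv2.minAreaRect(c)[0]],0.11).round(4))
s=cv2.imread("pics/scene0.png")[:,:,::-1].copy()
c2=blobs(s,"red",(300,270,325,305))[0]; print(cv2.boundingRect(c2))
print("tape",plane("top",[(385,292)],0.019),"pot",plane("top",[(205,278)],.058),"bottle",plane("top",[(421,235)],.178))
E
```

```text
case ((303.25250244140625, 236.3314208984375), (135.79275512695312, 88.2251205444336), 7.696051120758057)
[[ 0.53   0.225  0.09 ]
 [ 0.709  0.202  0.09 ]
 [ 0.666 -0.072  0.09 ]
 [ 0.489 -0.042  0.09 ]]
[np.float64(0.27), np.float64(0.18), np.float64(0.278), np.float64(0.179)] [0.5985 0.078  0.09  ]
tab ((318.3538513183594, 295.66925048828125), (11.287160873413086, 28.279918670654297), 7.125016689300537)
[[0.4521 0.0649 0.094 ]
 [0.507  0.0569 0.094 ]
 [0.5038 0.0348 0.094 ]
 [0.449  0.0429 0.094 ]]
catch ((249.5, 288.5), (7.0, 9.0), 90.0) [[0.4942 0.1832 0.11  ]]
(308, 276, 8, 21)
tape [[ 0.48337683 -0.09383759  0.019     ]] pot [[0.51903407 0.28258717 0.058     ]] bottle [[ 0.58293926 -0.13873335  0.178     ]]
```

Call:
jog_arm([
  [0,0,0,0,0,0.134,0],
  [0,0,0,0,0,0.134,0],
  [0,0,0,0,0,0.134,0],
  [0,0,0,0,0,0.134,0],
  [0.012,-0.04,0,0,0,0,0],
], squeeze=25)

```text
time_s: 0.6
ee_pos: [0.2265, -0.4718, 0.2045]
eef_rot: [-3.141, 0.001, -0.152]
force: [1.3, 0.1, -0.1]
grip_width: 0.0574
grip_force: 0.0
```

Call:
jog_arm([
  [0.012,-0.04,0,0,0,0,0],
  [0.012,-0.04,0,0,0,0,0],
  [0.012,-0.04,0,0,0,0,0],
  [0.012,-0.04,0,0,0,0,0],
  [0.012,-0.04,0,0,0,0,0],
])

```text
time_s: 1.1
ee_pos: [0.316, -0.2795, 0.2053]
eef_rot: [-3.141, 0.0, -0.145]
force: [0.6, -0.3, 0.2]
grip_width: 0.047
grip_force: 0.0
```

Call:
jog_arm([
  [0.012,-0.04,0,0,0,0,0],
  [0.012,-0.04,0,0,0,0,0],
  [0.012,-0.04,0,0,0,0,0],
  [0.012,-0.04,0,0,0,0,0],
  [0.012,-0.04,0,0,0,0,0],
])

```text
time_s: 1.6
ee_pos: [0.4042, -0.0901, 0.2054]
eef_rot: [3.142, -0.0, -0.144]
force: [-0.2, 0.0, -0.8]
grip_width: 0.047
grip_force: 0.0
```

Call:
jog_arm([
  [0.0,-0.03,0,0,0,0,0],
  [0,0,0,0,0,0,0],
  [0,0,0,0,0,0,0],
])

```text
time_s: 1.9
ee_pos: [0.4081, -0.0619, 0.2053]
eef_rot: [3.142, 0.0, -0.143]
force: [-0.6, 0.1, 0.5]
grip_width: 0.0468
grip_force: 0.0
```

Run:
```python
from h import *
o=ctrl.get_obs(); m=ctrl.camera_model("wrist"); p=ctrl.camera("wrist"); cv2.imwrite("pics/w1.png",p[:,:,::-1])
import pickle; pickle.dump(m,open("w1.pkl","wb"))
print(o["time_s"],o["ee_pos"],o["eef_rot"],o["force"],o["grip_width"])
for col,z in(("blue",.094),("red",.11)):
    for c in blobs(p,col,amin=100)[:3]:
        r=cv2.minAreaRect(c); print(col,np.round(r[0],1),np.round(r[1],1)); print(plane("wrist",cv2.boxPoints(r),z,m).round(4), plane("wrist",[r[0]],z,m).round(4))
```

```text
1.9 [ 0.40810702 -0.06192446  0.20529417] [ 3.14150936e+00  3.85249285e-04 -1.42662187e-01] [-0.57614264  0.05888574  0.46711984] 0.04677035835555942
blue [151.8 161.3] [77.8 34.8]
[[0.5046 0.0572 0.094 ]
 [0.5032 0.0319 0.094 ]
 [0.4479 0.0396 0.094 ]
 [0.4491 0.0662 0.094 ]] [[0.4769 0.0486 0.094 ]]
red [441.7 313.8] [63.8 84.2]
[[ 0.3594 -0.1168  0.11  ]
 [ 0.3592 -0.1797  0.11  ]
 [ 0.3044 -0.1848  0.11  ]
 [ 0.3043 -0.1187  0.11  ]] [[ 0.3326 -0.15    0.11  ]]
red [353.5 307. ] [26. 23.]
[[ 0.36   -0.0759  0.11  ]
 [ 0.3575 -0.0932  0.11  ]
 [ 0.3358 -0.0908  0.11  ]
 [ 0.3384 -0.0732  0.11  ]] [[ 0.3481 -0.0833  0.11  ]]
```

View pics/w1.png

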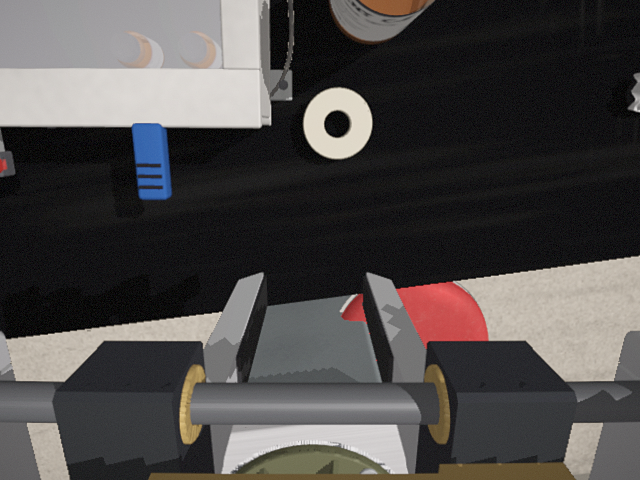

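The wrist view shows the tab clear at (132–170, 124–199). It agrees with the top view to within 2 mm.

Call:
jog_arm([
  [0.0145,-0.04,0,0,0,0,0],
  [0.0145,-0.04,0,0,0,0,0],
  [0.0145,-0.04,0,0,0,0,0],
  [0,0,0.04,0,0,0,0],
  [0,0,0.03,0,0,0,0],
])

```text
time_s: 2.45
ee_pos: [0.4685, 0.0501, 0.1338]
eef_rot: [3.141, 0.0, -0.144]
force: [-0.2, 1.0, -0.9]
grip_width: 0.0469
grip_force: 0.0
```

Call:
jog_arm([
  [0,0,0,0,0,0,0],
  [0,0,0,0,0,0,0],
])

```text
time_s: 2.65
ee_pos: [0.4688, 0.0494, 0.1362]
eef_rot: [3.142, 0.0, -0.146]
force: [-0.2, -0.2, 0.1]
grip_width: 0.0472
grip_force: 0.0
```

Run:
```python
from h import *
o=ctrl.get_obs(); m=ctrl.camera_model("wrist"); p=ctrl.camera("wrist"); cv2.imwrite("pics/w2.png",p[:,:,::-1])
print(o["time_s"],o["ee_pos"],o["eef_rot"],o["force"],o["grip_width"])
for col,z in(("blue",.094),("red",.11)):
    for c in blobs(p,col,amin=100)[:3]:
        r=cv2.minAreaRect(c); print(col,np.round(r[0],1),np.round(r[1],1)); print(plane("wrist",cv2.boxPoints(r),z,m).round(4), plane("wrist",[r[0]],z,m).round(4))
```

```text
2.65 [0.4687832  0.04944448 0.13624674] [ 3.14153861e+00  5.34235722e-05 -1.45597716e-01] [-0.21987296 -0.24026097  0.13392658] 0.04715302677892214
blue [311.  246.5] [89. 38.]
[[0.5058 0.0572 0.094 ]
 [0.5027 0.0357 0.094 ]
 [0.448  0.0431 0.094 ]
 [0.4514 0.066  0.094 ]] [[0.4779 0.0504 0.094 ]]
red [ 84.9 253.3] [30.  69.3]
[[0.499  0.1957 0.11  ]
 [0.5111 0.156  0.11  ]
 [0.4952 0.1529 0.11  ]
 [0.4824 0.1934 0.11  ]] [[0.4971 0.1742 0.11  ]]
red [557.7 366.2] [24.8 11.8]
[[ 0.3906 -0.0795  0.11  ]
 [ 0.3953 -0.0847  0.11  ]
 [ 0.3807 -0.0953  0.11  ]
 [ 0.3759 -0.0901  0.11  ]] [[ 0.3857 -0.0874  0.11  ]]
```

View pics/w2.png

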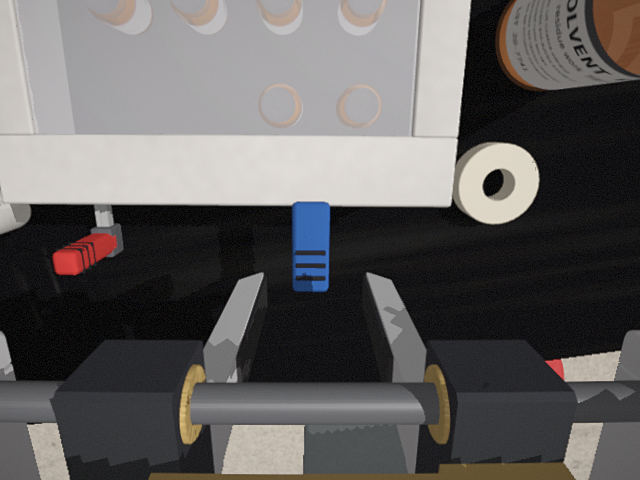

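The tab (292–330, 202–291) lies centred between the fingers to within about 2 mm. The catch post is at (55–118, 235–272). I'll go down and close lightly.

Call:
jog_arm([
  [0,-0.002,0.035,0,0,0,0],
  [0,0,0.033,0,0,0,0],
  [0,0,0,0,0,0,0],
  [0,0,0,0,0,0,-1],
  [0,0,0,0,0,0,-1],
], squeeze=4)

```text
time_s: 3.2
ee_pos: [0.4701, 0.0522, 0.0698]
eef_rot: [-3.141, -0.003, -0.144]
force: [-0.1, 0.1, 0.5]
grip_width: 0.0345
grip_force: 0.0
```

Call:
jog_arm([
  [0,0,0,0,0,0,-1],
  [0,0,0,0,0,0,-1],
  [0,0,0,0,0,0,-1],
])

```text
time_s: 3.5
ee_pos: [0.4695, 0.0519, 0.0687]
eef_rot: [3.141, -0.002, -0.144]
force: [-1.5, -4.7, 6.3]
grip_width: 0.022
grip_force: 4.0
```

Call:
jog_arm([
  [0,0.001,0,0,0,0,-1],
  [0,0,0,0,0,0,-1],
  [0,0,0,0,0,0,-1],
], squeeze=4)

```text
time_s: 3.8
ee_pos: [0.4695, 0.0518, 0.0686]
eef_rot: [-3.14, -0.002, -0.144]
force: [0.6, 4.8, 6.7]
grip_width: 0.0218
grip_force: 4.0
```

Call:
jog_arm([
  [0,-0.0005,-0.001,0,0,0,-1],
  [0,0,0,0,0,0,-1],
  [0,0,0,0,0,0,-1],
  [0,0,0,0,0,0,-1],
], squeeze=25)

```text
time_s: 4.2
ee_pos: [0.4694, 0.0519, 0.0688]
eef_rot: [-3.141, -0.002, -0.144]
force: [5.7, 1.7, -1.9]
grip_width: 0.0218
grip_force: 25.0
```

Call:
jog_arm([
  [0,0,-0.001,0,0,0,-1],
  [0,0,-0.001,0,0,0,-1],
  [0,0,-0.001,0,0,0,-1],
  [0,0,0,0,0,0,-1],
])

```text
time_s: 4.6
ee_pos: [0.4695, 0.0518, 0.0719]
eef_rot: [-3.141, -0.002, -0.144]
force: [6.6, 1.5, -3.1]
grip_width: 0.0216
grip_force: 25.0
```

Call:
jog_arm([
  [0,0,-0.001,0,0,0,-1],
  [0,0,-0.001,0,0,0,-1],
  [0,0,-0.001,0,0,0,-1],
  [0,0,0,0,0,0,-1],
])

```text
time_s: 5.0
ee_pos: [0.4695, 0.0518, 0.0748]
eef_rot: [-3.141, -0.002, -0.144]
force: [8.9, 1.2, -3.6]
grip_width: 0.0217
grip_force: 25.0
```

Call:
jog_arm([
  [0,0,-0.001,0,0,0,-1],
  [0,0,-0.001,0,0,0,-1],
  [0,0,0,0,0,0,-1],
])

```text
time_s: 5.3
ee_pos: [0.4696, 0.0518, 0.0769]
eef_rot: [-3.141, -0.002, -0.144]
force: [8.7, 1.6, -4.4]
grip_width: 0.022
grip_force: 25.0
```

Call:
jog_arm([
  [0.0005,0,-0.001,0,0,0,-1],
  [0,0,0,0,0,0,-1],
])

```text
time_s: 5.5
ee_pos: [0.4696, 0.0518, 0.0776]
eef_rot: [-3.141, -0.001, -0.144]
force: [5.3, 1.6, -3.8]
grip_width: 0.0219
grip_force: 25.0
```

Call:
jog_arm([
  [0.0005,0,-0.001,0,0,0,-1],
  [0,0,0,0,0,0,-1],
])

```text
time_s: 5.7
ee_pos: [0.4696, 0.0518, 0.0784]
eef_rot: [-3.141, 0.0, -0.144]
force: [4.3, 2.7, -3.3]
grip_width: 0.0217
grip_force: 25.0
```

Call:
jog_arm([
  [0,0,-0.001,0,0,0,-1],
  [0,0,0,0,0,0,-1],
])

```text
time_s: 5.9
ee_pos: [0.4697, 0.0518, 0.0795]
eef_rot: [-3.141, -0.0, -0.144]
force: [3.7, 3.9, -3.8]
grip_width: 0.022
grip_force: 25.0
```

Call:
jog_arm([
  [0,0,-0.001,0,0,0,-1],
  [0,0,0,0,0,0,-1],
])

```text
time_s: 6.1
ee_pos: [0.4698, 0.0518, 0.0805]
eef_rot: [-3.141, -0.0, -0.144]
force: [4.4, 3.0, -3.0]
grip_width: 0.022
grip_force: 25.0
```

Run:
```python
from h import *
o=ctrl.get_obs(); p=ctrl.camera("scene"); cv2.imwrite("pics/s2.png",cv2.resize(p[200:330,220:400,::-1],None,fx=4,fy=4))
print(o["time_s"],o["ee_pos"],o["force"])
```

```text
6.1 [0.46978118 0.05177877 0.0805268 ] [ 4.41729954  2.9617515  -2.97176451]
```

View pics/s2.png

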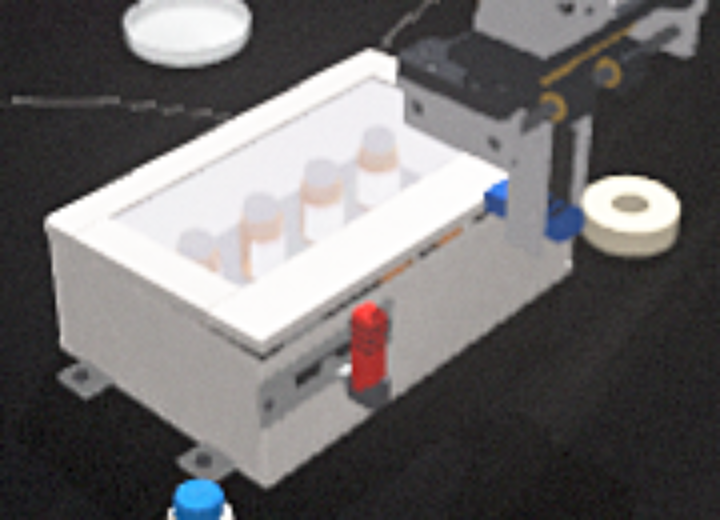

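The lid front has visibly lifted, with a gap and the pots showing through it. The tug reached 11.8 mm, past the 7 mm play, at only about 3 N, where a held lid would have pulled about 20 N. So the catch isn't holding, the red catch stays where it is, and I go on lifting.

```bash
python3 -c "
import numpy as np
f=np.linspace(.091,.994,26)
x=np.round(207*(np.cos(.091)-np.cos(f)),1);z=np.round(207*(np.sin(f)-np.sin(.091)),1)
print(np.c_[np.diff(x),-np.diff(z)].round(1).tolist(),x[-1],z[-1])"
```

```text
[[0.8, -7.4], [1.1, -7.4], [1.3, -7.4], [1.7, -7.3], [1.8, -7.2], [2.2, -7.2], [2.4, -7.1], [2.6, -7.0], [2.9, -6.9], [3.1, -6.7], [3.4, -6.7], [3.7, -6.5], [3.8, -6.4], [4.1, -6.3], [4.3, -6.1], [4.6, -6.0], [4.7, -5.7], [4.9, -5.6], [5.2, -5.5], [5.3, -5.2], [5.6, -5.0], [5.7, -4.9], [5.8, -4.6], [6.1, -4.4], [6.2, -4.2]] 93.3 154.7
```

Call:
jog_arm([
  [0.0008,0,-0.0074,0,0,0,-1],
  [0.0011,0,-0.0074,0,0,0,-1],
  [0.0013,0,-0.0074,0,0,0,-1],
  [0.0017,0,-0.0073,0,0,0,-1],
  [0.0018,0,-0.0072,0,0,0,-1],
])

```text
time_s: 6.65
ee_pos: [0.4763, 0.0508, 0.1176]
eef_rot: [-3.142, 0.0, -0.144]
force: [2.1, 3.8, -3.8]
grip_width: 0.0217
grip_force: 25.0
```

Call:
jog_arm([
  [0.0022,0,-0.0072,0,0,0,-1],
  [0.0024,0,-0.0071,0,0,0,-1],
  [0.0026,0,-0.007,0,0,0,-1],
  [0.0029,0,-0.0069,0,0,0,-1],
  [0.0031,0,-0.0067,0,0,0,-1],
])

```text
time_s: 7.15
ee_pos: [0.4896, 0.0487, 0.1526]
eef_rot: [3.141, 0.0, -0.144]
force: [2.9, 2.8, -4.9]
grip_width: 0.0219
grip_force: 25.0
```

Call:
jog_arm([
  [0.0034,0,-0.0067,0,0,0,-1],
  [0.0037,0,-0.0065,0,0,0,-1],
  [0.0038,0,-0.0064,0,0,0,-1],
  [0.0041,0,-0.0063,0,0,0,-1],
  [0.0043,0,-0.0061,0,0,0,-1],
])

```text
time_s: 7.65
ee_pos: [0.5088, 0.0458, 0.1845]
eef_rot: [3.141, 0.0, -0.144]
force: [2.7, 0.2, -5.4]
grip_width: 0.0215
grip_force: 25.0
```

Call:
jog_arm([
  [0.0046,0,-0.006,0,0,0,-1],
  [0.0047,0,-0.0057,0,0,0,-1],
  [0.0049,0,-0.0056,0,0,0,-1],
  [0.0052,0,-0.0055,0,0,0,-1],
  [0.0053,0,-0.0052,0,0,0,-1],
])

```text
time_s: 8.15
ee_pos: [0.5333, 0.042, 0.2124]
eef_rot: [3.141, 0.0, -0.144]
force: [0.7, -5.0, -6.6]
grip_width: 0.0215
grip_force: 25.0
```

Call:
jog_arm([
  [0.0056,0,-0.005,0,0,0,-1],
  [0.0057,0,-0.0049,0,0,0,-1],
  [0.0058,0,-0.0046,0,0,0,-1],
  [0.0061,0,-0.0044,0,0,0,-1],
  [0.0062,0,-0.0042,0,0,0,-1],
])

```text
time_s: 8.65
ee_pos: [0.5622, 0.0375, 0.2353]
eef_rot: [3.14, 0.001, -0.145]
force: [-0.9, -7.2, -6.1]
grip_width: 0.0216
grip_force: 25.0
```

Call:
jog_arm([
  [0,0,0,0,0,0,-1],
  [0,0,0,0,0,0,-1],
  [0,0,0,0,0,0,-1],
])

```text
time_s: 8.95
ee_pos: [0.5623, 0.0375, 0.2353]
eef_rot: [3.14, -0.0, -0.145]
force: [-0.1, -7.1, -4.6]
grip_width: 0.0218
grip_force: 25.0
```

Run:
```python
from h import *
o=ctrl.get_obs(); p=ctrl.camera("scene"); cv2.imwrite("pics/s3.png",cv2.resize(p[150:330,200:420,::-1],None,fx=3,fy=3))
print(o["time_s"],o["ee_pos"],o["eef_rot"],o["force"])
g=o["ee_pos"]+np.array([0,0,ctrl.pinch_z]); print(np.degrees(np.arcsin((g[2]-.0805)/.2071)-.034))
```

```text
8.95 [0.56231238 0.03749516 0.23534801] [ 3.14036866e+00 -2.14296433e-04 -1.44685171e-01] [-0.13121155 -7.07038752 -4.62727829]
55.031295397485515
```

View pics/s3.png

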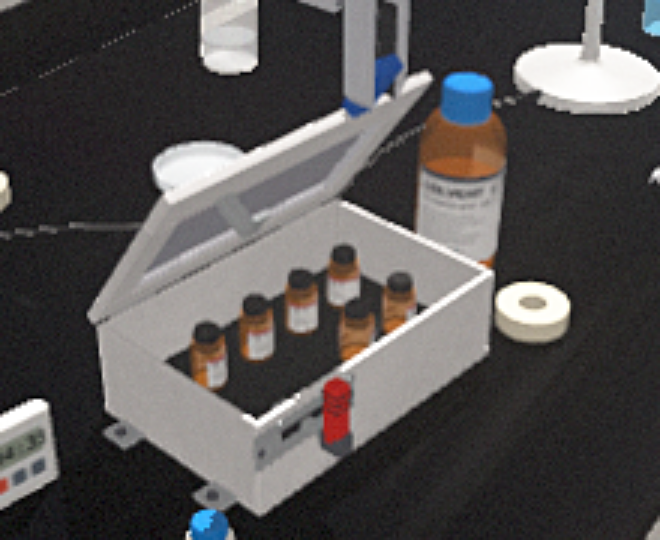

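The lid stands open with the tab held in the fingers, and the catch and bystanders are untouched. The computed angle is 55.0°, and the force is steady.

```bash
python3 -c "
from station import ctrl
print(ctrl.hand_in())"
```

```text
the job is handed in; nothing more can be done
None
```

The tug showed the lid was not held, so I left the red catch alone, lifted the lid by the tab to about 55°, and handed in with the gripper still holding it steady.

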